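# Lock a block into the wedge planing board

## Robot

A 6-joint arm with a two-finger parallel gripper is mounted at the origin on a cart in front of the work surface, level with it; the furniture and walls round the work are solid. World frame = base frame: x ahead of the robot, y to its left, z up, the work surface at z = 0. Lengths are in mm, angles in rad, forces in N, time in s.
With the tool pointing down it reaches from about 275 to 1000 mm from the base axis. Payload 8.4 kg.
Tool frame: the origin (TCP) lies on the front face of the gripper's body, between the roots of the fingers; the fingertips stand 73 mm ahead of it and the grasp point (between the pads) lies 54 mm ahead of it; z points along the fingers, y is the line along which they close (so a half turn about z gives the same grasp; the last joint's range is limited). The gripper opens to 85 mm and grips with 20 to 120 N. Pads are 22 mm wide; open, the fingers measure 114 mm over their backs; the gripper's body (76 mm by 85 mm) begins 54 mm behind the grasp point. The pads swing forward as they close: fully open they stand 13 mm farther back than shut.
Start: joints at [1.312, 0.353, 1.633, -0, 1.155, -0.002], TCP at [158.74, 604.508, 303.881] pointing down, gripper open.
Joint ranges: [-2.63, 2.63], [-0.92, 2.1], [0.06, 2.66], [-1.3, 4.44], [0, 2.69], [-3.02, 3.02]. Speed limits (rad/s): [2.22, 2.22, 2.79, 3.14, 3.14, 3.14].

## Interface

Orientations are given as [roll, pitch, yaw] about the fixed x, y, z axes, in that order (R = Rz(yaw) Ry(pitch) Rx(roll)).
In Python, from workcell import env gives the robot as it stands.
- The arm moves only by the tool creep_tool, called after "Emit:" as a command line: name --argument value ..., lists and objects as JSON in quotes. Schema: {"type":"object","properties":{"deltas":{"type":"array","items":{"type":"array","items":{"type":"array","items":{"type":"number"},"minItems":5,"maxItems":5},"minItems":1,"maxItems":8},"minItems":1,"maxItems":1},"grip_force":{"type":"number"},"only":{"type":"string"},"quiet":{"type":"boolean"},"lines":{"type":"string"}},"required":["deltas"],"additionalProperties":false}. deltas is a list that holds a single list of rows (three levels of brackets), with 1 to 8 rows, each of 5 numbers: the finger opening in mm, then dx, dy, dz in a scale on which 1.0 is 1000 mm, then a turn about the tool's z in a scale on which 1.0 is pi rad; each row is the pose to reach, as a shift and turn from the pose commanded when the call began, along the tool's axes at that moment; what a row does not reach only later rows make up. A row lasts 1/8 s, in which the tool goes at most 62.5 mm and 0.188 rad, less where a joint would pass 70% of its speed; a pose out of reach is approached as far as the arm can. The fingers move at their own pace and stop on an object; grip_force is the grip in N (left out, the last holds). Time passes only in rows, so rows that do not move let the fingers close. The tool returns the time, the measured TCP pose, the force, the opening and the grip force at its end. only (a regular expression) keeps the lines of the reply that match it, lines (a string "A,B") keeps lines A to B, and quiet returns only ok. Shift and turn numbers lie between -1 and 1, and a call with a number outside is refused. Input that does not fit is refused with a message, and nothing moves.
- env.sense(): the state, without advancing time (a new reading comes with each control period).
- env.read_camera(name): name is "side" or "top" or "wrist"; returns a dict with "pixels" (480x640x3 uint8, blue, green, red), "mtx" (3x3 intrinsics, pixels), "eye" and "rotation" of the camera in the world; the wrist camera has in their place "hand_eye" (4x4, takes a point from camera to tool coordinates, whose origin is the TCP and whose axes are the flange's). Camera axes: x right, y down, z forward; pixel columns grow to the right and rows downward; lengths in mm; the calibration is good to about 2 mm. The wrist camera is an equidistant fisheye: a pixel r from the principal point sees the ray r / f radians off the axis. A picture is of the moment at which its call begins: read the wrist's pose just before it. There is no depth.
- env.sign_off(): hands the job in; it is judged then, once.
The state is a dict: "clock": time; "joint_pos": joint angles; "qvel": joint speeds; "effort": joint torques, N m; "eef_pos": TCP position; "tool_rot": TCP orientation; "ft_force": force on the tool from outside, world axes, zero at the start; "torque": the same for the moment, N m; "grip_width": finger opening in mm; "finger_force": force on a finger pad.
Only numpy, scipy, OpenCV 4.12 (cv2) and the standard library are available. Lean on these libraries where they do the work, as an engineer would, in place of code of your own. Each camera call takes 0.05 s, during which the arm holds its last target. There are 200 camera calls.

## Task

Get the mahogany block with the rosewood end ready for planing: with the fingertips, push it along the planing board into the corner, its rosewood end up against the end stop and its side flat against the fence, and lock it there by pushing the loose wedge into the gap between the block and the slanting rail until it jams, its straight edge flush along the block, and stays tight when you let go. Only slide the block and the wedge along the board with steady pushes: do not pick them up, tip them or ram them, and leave the other things on the bench where they are.

Things in the scene. Friction and masses are not known exactly. Their poses are not given: they have to be found in the camera images.
- planing_board: Planing board screwed to the bench (fixed). Plywood deck 200 x 420 x 12 mm, long side along its y (robot's left at yaw 0), x away from the robot, yaw within 0.2 rad. Origin: underside of the deck; x of the deck -90 to 110 mm, y -210 to 210 mm. Far side: straight fence. Right end: dark end stop. Near side: slanting rail. The lane between them is open at the left.
- stop_corner (a point): Point on the deck's top where the working faces of fence and end stop meet (board x 50, y -165, z 12 mm); axes as the board's: x to the fence, y along the fence away from the stop, z up. In this frame: fence 150 mm long, y -25 to 125 mm, 20 mm high, face at x = 0; end stop from x = -57 to 23 mm, 20 mm high, face at y = 0.
- rail_mouth (a point): Left (open) end of the slanting rail's inner face, on the deck's top; axes as the board's. From here the face runs 285 mm in a straight line towards the board's -y, coming nearer to the fence by 1 in 6. The rail is 24 mm wide and 15 mm high above the deck.
- block: The workpiece: mahogany block with a darker rosewood end, 45 x 45 x 150 mm, lying on the deck 45 mm high, about 0.3 kg. Origin at the centre of its underside. Its long axis lies 22 degrees anticlockwise from this body's y axis; point block_center has the true axes.
- block_center (a point): Centre of the block's underside; y along the block (rosewood end at -75 mm, the end to push at +75 mm), x across it (sides at +-22.5 mm). Starts in the lane, 6 to 11 cm short of the stop, about 1 cm off the fence and up to 5 degrees askew. Home it lies at x = -22.5, y = 75 mm in stop_corner's frame, axes parallel.
- wedge: Loose pale wedge, 140 mm long, 18 mm high, about 70 g, flat along the rail at the lane's mouth. Origin: underside, mid-length; thick end (43 mm wide) at y = +70, thin end (20 mm) at -70, towards the stop; straight edge, for the block, at x = +15.8; other edge slants 1 in 6 like the rail. With the block home it comes tight with its origin near x = -61, y = 105 mm in stop_corner's frame.
- wedge_butt (a point): Middle of the wedge's thick end face, where it is pushed, 9 mm above the deck; axes as the wedge's. The wedge travels along the rail (1 in 6 towards the fence), 15 to 18 cm, and can press the block over to the fence, but may jam early if block or wedge is askew. About 15 N jams it and the taper holds. Tight, this end stands 25 mm out beyond the block.
- plane: Block plane, about 50 x 155 mm, 52 mm high, on the bench beyond the fence. Leave alone.
- tape: Roll of masking tape, 58 mm across, 46 mm high, on the bench beyond the board. Leave alone.
- caul: Softwood clamping caul, 40 x 55 x 32 mm, on the bench in front of the board. Leave alone.
- chip: Small mahogany chip block, 20 mm high, on the bench beyond the board's left end. Leave alone.
- wax: Round wax tin, 72 mm across, 33 mm high, on the bench in front of the board. Leave alone.
- mallet: Wooden mallet, about 240 mm long, 62 mm high, lying at the left of the board. Leave alone.
- cup: White cup, 66 mm across, 70 mm high, at the right of the board. Leave alone.

How it is judged:
By the outcome, as a careful person would: the job done as asked, in the order asked, and still so for the second after the job is handed in, with the robot touching nothing.
It also fails if it takes over 72 s, if anything falls off the work surface, if the arm or the gripper's body presses on something with over 40 N, if the wrist force passes 120 N, or if a joint passes its speed limit or range.

## Working session

There is one attempt and no reset: what is moved stays moved. The work goes in short steps, Python scripts to look and compute and a tool call to move; the robot and the scene stay as the last step left them, time stands still between calls to the robot, and variables do not carry over. Pictures are saved under pics/ and viewed, at most 10 in all, crops included, and the job is handed in when it is done.

```bash
ls; mkdir -p pics
```

Run:
```python
from workcell import env
import cv2,pickle
d={}
for n in("top","side"):
    c=env.read_camera(n); cv2.imwrite(f"pics/{n}0.png",c["pixels"]); d[n]=c
    print(n,c["mtx"],c["eye"],c["rotation"])
s=env.sense();print(s)
pickle.dump(d,open("c0.pkl","wb"))
```

```text
pics
workcell.py
top [[600.8038227    0.         326.91805923]
 [  0.         600.8038227  240.90386439]
 [  0.           0.           1.        ]] [ 367.0589657    38.76507048 1597.8713401 ] [-2.99842594  0.00821637 -1.57192348]
side [[573.07070116   0.         321.17839395]
 [  0.         573.07070116 248.63684383]
 [  0.           0.           1.        ]] [  525.22038759 -1122.0825117    708.07135449] [-2.07653779 -0.00255687 -0.0519236 ]
{'clock': 0.1, 'joint_pos': array([ 1.31164771e+00,  3.53600387e-01,  1.63401720e+00,  2.27433371e-06,
        1.15521497e+00, -2.42408102e-03]), 'qvel': array([-0.00051037, -0.0002894 , -0.00259698, -0.00030793, -0.00345638,
        0.00085846]), 'effort': array([ 1.13988808e-03, -6.06355262e+01, -3.42818141e+01,  4.11803319e-05,
        4.02382298e-03, -2.51018236e-05]), 'eef_pos': array([158.62851348, 604.20519806, 303.24148925]), 'tool_rot': array([-3.14035276e+00, -5.08522134e-06,  2.88486719e+00]), 'ft_force': array([ 0.66598791, -0.36476925,  0.52986823]), 'torque': array([-0.04114576, -0.02165302,  0.02564456]), 'finger_force': 0.0, 'grip_width': 85.59445326247632}
```

View pics/top0.png

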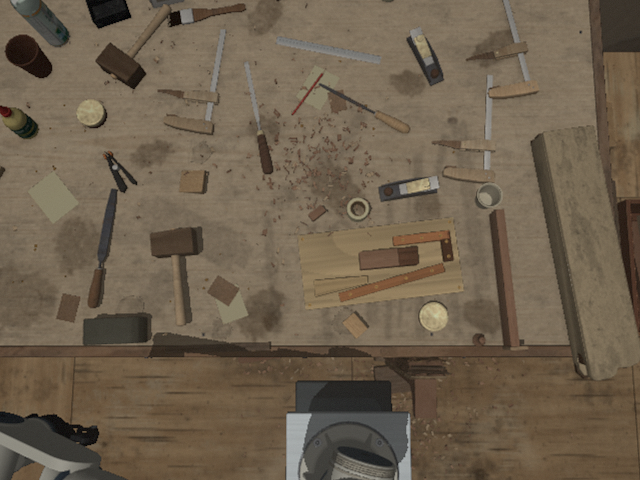

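View pics/side0.png

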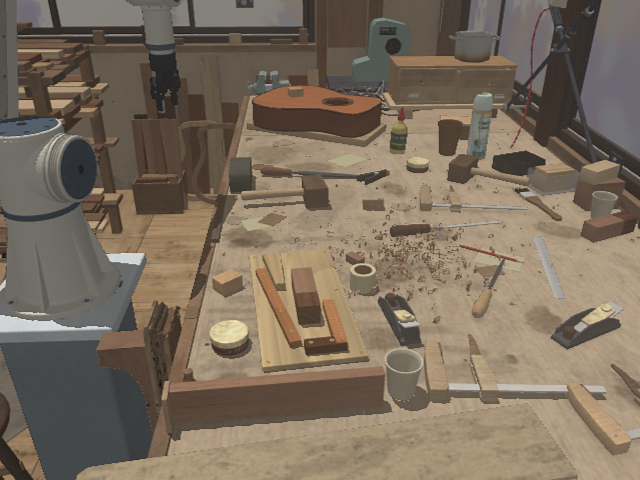

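The manual's scale: shifts go in shares of 1000 mm and turns go in shares of pi rad. Converting my numbers, -480 mm / 1000 = -0.48, -300 mm / 1000 = -0.3, 1.21 rad / 3.1416 = 0.3852.

Emit:
creep_tool --deltas '[[[60,-0.06,-0.06,0,0.0573],[30,-0.11,-0.12,0,0.1146],[0,-0.16,-0.18,0,0.1719],[0,-0.2,-0.24,0,0.2292],[0,-0.24,-0.3,0,0.2865],[0,-0.28,-0.36,0,0.3342],[0,-0.31,-0.42,0,0.3852],[0,-0.33,-0.48,0,0.3852]]]'

```text
clock: 1.1
eef_pos: [340.0, 139.3, 304.0]
tool_rot: [3.141, 0.0, 1.673]
ft_force: [2.1, 0.4, -0.8]
grip_width: 0.0
finger_force: 0.0
```

Emit:
creep_tool --deltas '[[[0,0,0,0,0]]]'

```text
clock: 1.23
eef_pos: [340.0, 137.4, 303.7]
tool_rot: [-3.141, 0.001, 1.668]
ft_force: [0.6, 0.7, -0.2]
grip_width: -0.1
finger_force: 0.0
```

Create h.py:
```python
import numpy as np,cv2
from scipy.spatial.transform import Rotation as R
from workcell import env
def rpy(r): return R.from_euler('xyz',r).as_matrix()
def wrist():
    s=env.sense(); c=env.read_camera("wrist")
    T=np.eye(4);T[:3,:3]=rpy(s["tool_rot"]);T[:3,3]=s["eef_pos"]
    c["T"]=T@np.array(c["hand_eye"]);return c,s
def top():
    c=env.read_camera("top");T=np.eye(4);T[:3,:3]=rpy(c["rotation"]);T[:3,3]=c["eye"];c["T"]=T;return c
def ray(c,p,z,fish=True):
    p=np.atleast_2d(np.float64(p));K=c["mtx"]
    v=(p-[K[0,2],K[1,2]])/[K[0,0],K[1,1]]
    if fish:
        r=np.linalg.norm(v,axis=1)[:,None]; d=np.hstack([v/np.maximum(r,1e-9)*np.sin(r),np.cos(r)])
    else: d=np.hstack([v,np.ones((len(v),1))])
    d=d@c["T"][:3,:3].T;o=c["T"][:3,3]
    return (o+d*((z-o[2])/d[:,2])[:,None])[:,:2]
```

Run:
```python
from h import *
import pickle
c,s=wrist();cv2.imwrite("pics/w1.png",c["pixels"]);pickle.dump(c,open("w1.pkl","wb"));print(s["eef_pos"],s["tool_rot"],c["mtx"],c["hand_eye"],s["ft_force"])
```

```text
[339.97349718 137.37664017 303.74015843] [-3.14130197e+00  9.03564700e-04  1.66801324e+00] [[371.64829954   0.         322.33503881]
 [  0.         371.64829954 234.41991492]
 [  0.           0.           1.        ]] [[-2.09031722e-04 -9.54918465e-01 -2.96868120e-01  7.66919961e+01]
 [ 9.99999172e-01  1.77305510e-04 -1.27445094e-03  2.99939784e-01]
 [ 1.26963309e-03 -2.96868141e-01  9.54917638e-01 -6.95208908e+01]
 [ 0.00000000e+00  0.00000000e+00  0.00000000e+00  1.00000000e+00]] [ 0.56145789  0.73829272 -0.15879902]
```

View pics/w1.png

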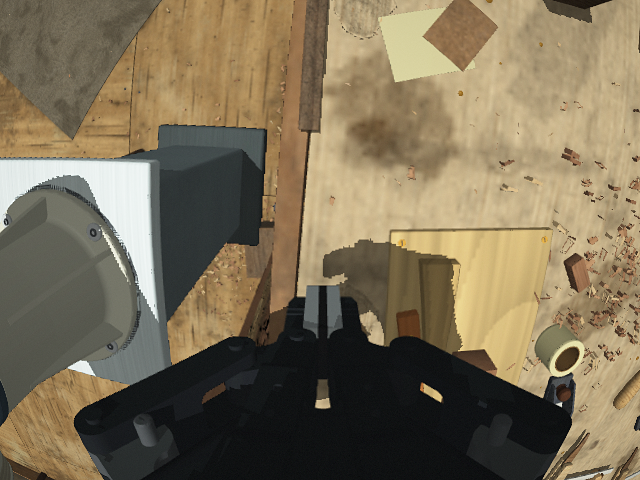

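Converted, -420 mm / 1000 = -0.42, -300 mm / 1000 = -0.3.

Emit:
creep_tool --deltas '[[[0,-0.06,0,-0.01,0],[0,-0.12,0,-0.02,0],[0,-0.18,0,-0.03,0],[0,-0.24,0,-0.04,0],[0,-0.3,0,-0.05,0],[0,-0.36,0,-0.06,0],[0,-0.42,0,-0.06,0],[0,-0.42,0,-0.06,0]]]'

```text
clock: 2.28
eef_pos: [384.8, -278.8, 363.5]
tool_rot: [3.141, 0.0, 1.673]
ft_force: [-0.4, 0.6, -1.4]
grip_width: 0.0
finger_force: 0.0
```

Emit:
creep_tool --deltas '[[[0,0,0,0,0]]]'

```text
clock: 2.4
eef_pos: [384.0, -275.5, 363.3]
tool_rot: [-3.141, -0.001, 1.676]
ft_force: [-0.1, 0.9, -0.3]
grip_width: -0.0
finger_force: 0.0
```

Run:
```python
from h import *
import pickle
c,s=wrist();cv2.imwrite("pics/w2.png",c["pixels"]);pickle.dump(c,open("w2.pkl","wb"));print(s["eef_pos"],s["tool_rot"],s["ft_force"])
```

```text
[ 383.97675351 -275.46077558  363.32441457] [-3.14089637e+00 -1.39316152e-03  1.67578088e+00] [-0.06532283  0.94062965 -0.30095312]
```

View pics/w2.png

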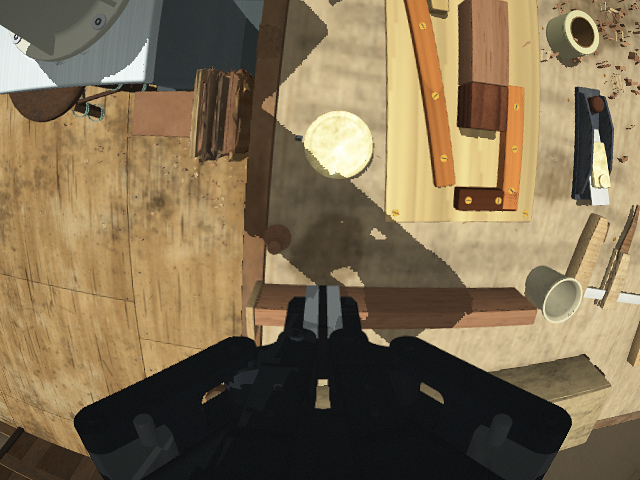

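Converted, 140 mm / 1000 = 0.14, 130 mm / 1000 = 0.13.

Emit:
creep_tool --deltas '[[[0,0.05,0.04,0,0],[0,0.09,0.08,0,0],[0,0.13,0.12,0,0],[0,0.14,0.12,0,0],[0,0.14,0.12,0,0]]]'

```text
clock: 3.08
eef_pos: [487.6, -123.2, 363.8]
tool_rot: [-3.141, -0.0, 1.678]
ft_force: [0.2, 0.0, 0.2]
grip_width: -0.0
finger_force: 0.0
```

Run:
```python
from h import *
import pickle
c,s=wrist();cv2.imwrite("pics/w3.png",c["pixels"]);pickle.dump(c,open("w3.pkl","wb"));print(s["eef_pos"],s["tool_rot"],s["ft_force"])
```

```text
[ 487.60411755 -123.21362807  363.78119617] [-3.14081462e+00 -5.17175560e-05  1.67828567e+00] [0.21338747 0.01330562 0.17203952]
```

View pics/w3.png

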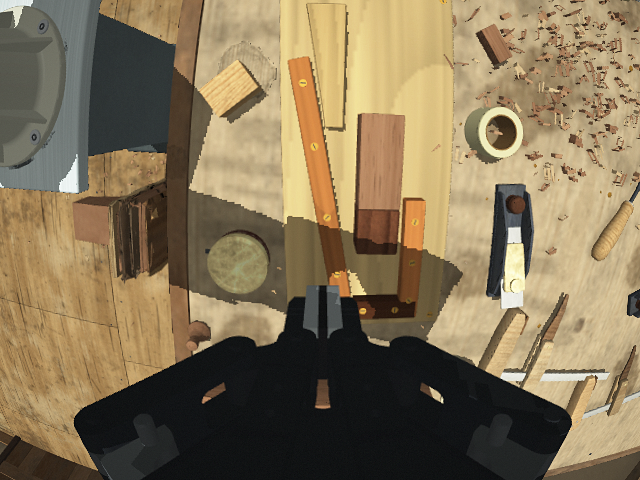

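Run:
```python
import cv2,numpy as np
a=cv2.imread("pics/w3.png")
A=cv2.resize(a[100:330,285:435],None,fx=2.6,fy=2.6,interpolation=cv2.INTER_CUBIC)
B=cv2.resize(a[0:140,290:360],None,fx=4,fy=4,interpolation=cv2.INTER_CUBIC)
o=np.zeros((600,680,3),np.uint8);o[:A.shape[0],:A.shape[1]]=A;o[:B.shape[0],395:395+B.shape[1]]=B
o=np.uint8(255*(o/255.)**.6)
cv2.imwrite("pics/w3c.png",o)
```

```text
(no output)
```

View pics/w3c.png

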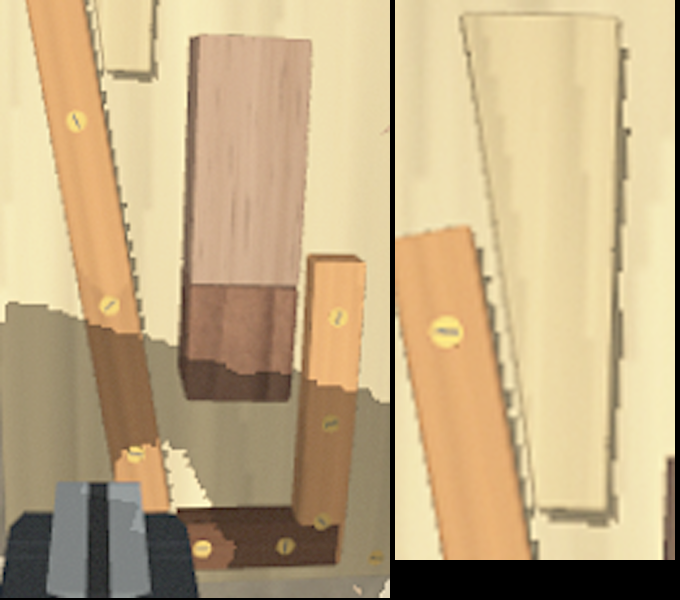

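Create m.py:
```python
from h import *
import pickle
c=pickle.load(open("w3.pkl","rb"))
A=lambda *p:[[285+u/2.6,100+v/2.6] for u,v in p]
B=lambda *p:[[290+(u-395)/4,v/4] for u,v in p]
f=ray(c,A((337,563),(363,264)),32); bl=ray(c,A((187,399),(290,401),(311,40),(200,37)),57)
w=ray(c,B((461,14),(618,17),(608,512),(540,511)),30); rl=ray(c,B((395+75,228),(533,555)),27)
st=ray(c,A((200,507)),12)
d=f[1]-f[0];L=np.linalg.norm(d);yaw=np.arctan2(-d[0],d[1]);M=np.array([[np.cos(yaw),-np.sin(yaw)],[np.sin(yaw),np.cos(yaw)]])
o=f.mean(0)+M@[-23,-50]
print("L",L,"yaw",yaw,"corner",o)
loc=lambda p:np.round((p-o)@M,1)
print("block",loc(bl).tolist());print("wedge",loc(w).tolist());print("rail",loc(rl).tolist(),"stop",loc(st).tolist())
e=bl[2]+bl[3]-bl[0]-bl[1];print("blk skew deg",np.degrees(np.arctan2(-e[0],e[1])-yaw),"ctr",loc(bl.mean(0)))
e=w[1]-w[2];print("wedge skew",np.degrees(np.arctan2(-e[0],e[1])-yaw)); print("world blk end",(bl[2]+bl[3])/2,"butt",(w[0]+w[1])/2)
```

```bash
python3 m.py
```

```text
L 147.60997691681916 yaw 0.1138832479308416 corner [ 594.29859565 -245.48661745]
block [[-55.5, 71.5], [-11.8, 70.2], [-8.8, 218.8], [-52.4, 218.8]]
wedge [[-108.2, 344.2], [-66.1, 343.2], [-69.7, 204.2], [-87.9, 204.5]]
rail [[-106.1, 282.8], [-89.9, 192.4]] stop [[-43.4, -1.3]]
blk skew deg -1.1822631565791817 ctr [-32.1 144.8]
wedge skew -1.4881370978088098
world blk end [539.01576307 -31.57634635] butt [468.67121527  86.08932648]
```

Converted, 264 mm / 1000 = 0.264, 258 mm / 1000 = 0.258, -0.007 rad / 3.1416 = -0.0022.

Emit:
creep_tool --deltas '[[[0,0.05,0.03,0.05,-0.0022],[0,0.09,0.061,0.1,-0.0022],[0,0.114,0.061,0.15,-0.0022],[0,0.114,0.061,0.2,-0.0022],[0,0.114,0.061,0.24,-0.0022],[0,0.114,0.061,0.258,-0.0022],[0,0.114,0.061,0.264,-0.0022],[0,0.114,0.061,0.264,-0.0022]]]'

```text
clock: 4.12
eef_pos: [537.7, -5.7, 100.9]
tool_rot: [3.14, 0.0, 1.681]
ft_force: [0.5, 0.2, 0.9]
grip_width: 0.0
finger_force: 0.0
```

Create p.py:
```python
from h import *
s=env.sense();o=np.array([594.3,-245.49]);y=.1139;M=np.array([[np.cos(y),-np.sin(y)],[np.sin(y),np.cos(y)]])
print("local",(s["eef_pos"][:2]-o)@M,s["eef_pos"][2],"yaw",s["tool_rot"][2]-np.pi/2,"F",s["ft_force"][:2]@M,s["ft_force"][2])
```

```bash
python3 p.py
```

```text
local [-29.01697046 244.64964576] 100.92885743880164 yaw 0.11026651488608286 F [0.5228108 0.1840146] 0.868449898467376
```

Converted, -64 mm / 1000 = -0.064, -56 mm / 1000 = -0.056.

Emit:
creep_tool --deltas '[[[0,-0.008,0,0,0],[0,-0.016,0,0,0],[0,-0.024,0,0,0],[0,-0.032,0,0,0],[0,-0.04,0,0,0],[0,-0.048,0,0,0],[0,-0.056,0,0,0],[0,-0.064,0,0,0]]]'

```text
clock: 5.12
eef_pos: [544.1, -69.4, 99.8]
tool_rot: [-3.141, -0.0, 1.682]
ft_force: [-1.0, 2.8, 1.4]
grip_width: 0.3
finger_force: 1.3
```

```bash
python3 p.py
```

```text
local [-29.86676953 180.6899285 ] 99.8443659275397 yaw 0.1109927161255655 F [-0.65629145  2.91233685] 1.4472304069963677
```

Emit:
creep_tool --deltas '[[[0,-0.004,0,0,0],[0,-0.008,0,0,0],[0,-0.01,0,0,0],[0,-0.012,0,0,0],[0,-0.014,0,0,0]]]'

```text
clock: 5.75
eef_pos: [545.6, -82.8, 99.9]
tool_rot: [-3.142, -0.0, 1.682]
ft_force: [-0.5, 1.9, 0.2]
grip_width: 0.5
finger_force: 1.0
```

```bash
python3 p.py
```

```text
local [-29.88777955 167.20455965] 99.86598816562508 yaw 0.11113049173508616 F [-0.30842161  1.91732266] 0.23525671462573106
```

Converted, -5 mm / 1000 = -0.005, -4 mm / 1000 = -0.004.

Emit:
creep_tool --deltas '[[[0,-0.002,0,0,0],[0,-0.004,0,0,0],[0,-0.005,0,0,0]]]'

```text
clock: 6.12
eef_pos: [546.2, -87.9, 99.9]
tool_rot: [-3.142, 0.0, 1.682]
ft_force: [-0.5, 1.1, -0.9]
grip_width: 0.5
finger_force: 0.8
```

```bash
python3 p.py
```

```text
local [-29.88857828 162.07651812] 99.85378733142814 yaw 0.11092796365069812 F [-0.36674257  1.10424093] -0.9231792417217284
```

Emit:
creep_tool --deltas '[[[0,-0.001,0,0,0],[0,-0.002,0,0,0],[0,-0.003,0,0,0]]]'

```text
clock: 6.5
eef_pos: [546.1, -89.6, 99.8]
tool_rot: [-3.141, -0.002, 1.681]
ft_force: [-1.9, 14.8, 4.4]
grip_width: 0.3
finger_force: 7.3
```

```bash
python3 p.py
```

```text
local [-30.1850856  160.32003117] 99.84358149702969 yaw 0.11005397182049825 F [-0.20834333 14.92570653] 4.438359952341875
```

Converted, -84 mm / 1000 = -0.084, -60 mm / 1000 = -0.06.

Emit:
creep_tool --deltas '[[[0,0.01,0,0,0],[0,0.015,-0.01,-0.04,0],[0,-0.01,-0.04,-0.06,0],[0,-0.06,-0.058,-0.06,0],[0,-0.084,-0.058,-0.06,0],[0,-0.084,-0.058,-0.03,0],[0,-0.084,-0.058,-0.009,0],[0,-0.084,-0.058,-0.009,0]]]'

```text
clock: 7.5
eef_pos: [497.2, -180.3, 107.7]
tool_rot: [-3.139, -0.001, 1.682]
ft_force: [-0.5, -0.6, 0.3]
grip_width: 0.1
finger_force: 0.0
```

```bash
python3 p.py
```

```text
local [-89.04856912  75.8401789 ] 107.67560154342534 yaw 0.11113495796406814 F [-0.56685239 -0.56880358] 0.28493129904336106
```

Emit:
creep_tool --deltas '[[[0,0,0.004,0,0],[0,0,0.008,0,0],[0,0,0.012,0,0],[0,0,0.014,0,0]]]'

```text
clock: 8.0
eef_pos: [512.7, -179.0, 109.3]
tool_rot: [3.141, 0.0, 1.682]
ft_force: [-0.2, 0.5, -0.0]
grip_width: 0.1
finger_force: 0.0
```

```bash
python3 p.py
```

```text
local [-73.55644582  75.29692259] 109.2871043550444 yaw 0.11124636929849374 F [-0.16730959  0.53790616] -0.038768555750792404
```

Converted, 12 mm / 1000 = 0.012, 10 mm / 1000 = 0.01.

Emit:
creep_tool --deltas '[[[0,0,0.002,0,0],[0,0,0.005,0,0],[0,0,0.008,0,0],[0,0,0.01,0,0],[0,0,0.012,0,0]]]'

```text
clock: 8.62
eef_pos: [523.7, -177.6, 108.8]
tool_rot: [-3.141, -0.0, 1.682]
ft_force: [-4.5, 0.9, 2.3]
grip_width: 0.2
finger_force: 1.8
```

```bash
python3 p.py
```

```text
local [-62.43225704  75.48064356] 108.78202882712654 yaw 0.11096450759402732 F [-4.33750765  1.37852062] 2.300078455997949
```

Emit:
creep_tool --deltas '[[[0,0,0.001,0,0],[0,0,0.002,0,0],[0,0,0.003,0,0]]]'

```text
clock: 9.0
eef_pos: [526.7, -177.2, 108.8]
tool_rot: [-3.141, -0.0, 1.682]
ft_force: [-5.1, 2.0, 2.4]
grip_width: 0.1
finger_force: 2.1
```

```bash
python3 p.py
```

```text
local [-59.36134725  75.51909938] 108.76434081334236 yaw 0.11094546931960814 F [-4.80805434  2.53431447] 2.3670081962942673
```

Converted, 3 mm / 1000 = 0.003, 2 mm / 1000 = 0.002.

Emit:
creep_tool --deltas '[[[0,0,0.001,0,0],[0,0,0.002,0,0],[0,0,0.003,0,0]]]'

```text
clock: 9.38
eef_pos: [528.8, -177.4, 108.7]
tool_rot: [-3.139, -0.0, 1.682]
ft_force: [-9.6, -5.8, 5.9]
grip_width: -0.0
finger_force: 4.9
```

```bash
python3 p.py
```

```text
local [-57.34350403  75.14068456] 108.74058322403724 yaw 0.11150574602880381 F [-10.18333216  -4.65758274] 5.906080195954067
```

Converted, 3 mm / 1000 = 0.003, 2 mm / 1000 = 0.002.

Emit:
creep_tool --deltas '[[[0,0,0.001,0,0],[0,0,0.002,0,0],[0,0,0.003,0,0]]]'

```text
clock: 9.75
eef_pos: [529.3, -177.4, 108.6]
tool_rot: [-3.134, -0.001, 1.683]
ft_force: [-22.7, -8.9, 16.9]
grip_width: -0.0
finger_force: 12.2
```

```bash
python3 p.py
```

```text
local [-56.78994998  75.07723495] 108.61512376611569 yaw 0.1119394876469526 F [-23.59482518  -6.26302351] 16.894482087353406
```

Converted, 104 mm / 1000 = 0.104, 90 mm / 1000 = 0.09.

Emit:
creep_tool --deltas '[[[0,0,-0.003,0,0],[0,0,-0.01,0,0],[0,0,-0.01,-0.05,0],[0,0.04,0.01,-0.06,0],[0,0.09,0.03,-0.06,0],[0,0.104,0.03,-0.06,0],[0,0.104,0.03,-0.01,0],[0,0.104,0.03,0.008,0]]]'

```text
clock: 10.75
eef_pos: [550.0, -70.0, 98.9]
tool_rot: [-3.139, -0.0, 1.682]
ft_force: [-1.0, -0.5, -0.1]
grip_width: -0.1
finger_force: 0.0
```

```bash
python3 p.py
```

```text
local [-24.0362386  179.36451798] 98.88515897254666 yaw 0.11143404305320992 F [-1.07967882 -0.34376609] -0.05075156974319518
```

Emit:
creep_tool --deltas '[[[0,0,0,0,0],[0,-0.006,0,0,0],[0,-0.012,0,0,0],[0,-0.015,0,0,0],[0,-0.017,0,0,0],[0,-0.018,0,0,0],[0,-0.019,0,0,0],[0,-0.02,0,0,0]]]'

```text
clock: 11.75
eef_pos: [553.3, -88.8, 100.9]
tool_rot: [-3.141, -0.002, 1.681]
ft_force: [-0.0, 12.1, 4.7]
grip_width: 0.0
finger_force: 6.4
```

```bash
python3 p.py
```

```text
local [-22.93885518 160.32739578] 100.9250097422003 yaw 0.11031062253754387 F [ 1.33372939 12.06215821] 4.738862348166232
```

Converted, 208 mm / 1000 = 0.208, 160 mm / 1000 = 0.16.

Emit:
creep_tool --deltas '[[[0,0.015,0,-0.01,0],[0,0.06,0,-0.04,0],[0,0.11,-0.02,-0.04,0],[0,0.16,-0.05,-0.04,0],[0,0.208,-0.064,-0.04,0],[0,0.208,-0.064,-0.04,0],[0,0.208,-0.064,-0.01,0],[0,0.208,-0.064,0.01,0]]]'

```text
clock: 12.75
eef_pos: [467.1, 109.7, 90.6]
tool_rot: [3.141, 0.0, 1.682]
ft_force: [-0.3, -0.3, 0.9]
grip_width: 0.3
finger_force: 0.0
```

```bash
python3 p.py
```

Run:
```python
from h import *
c,s=wrist();cv2.imwrite("pics/w4.png",c["pixels"]);t=top();cv2.imwrite("pics/t4.png",cv2.resize(t["pixels"][200:330,280:480],None,fx=4,fy=4,interpolation=cv2.INTER_CUBIC))
```

```text
local [-85.97671381 367.29383416] 90.59945172553802 yaw 0.11156151591939789 F [-0.32355492 -0.27632137] 0.9487214687482904
```

View pics/t4.png

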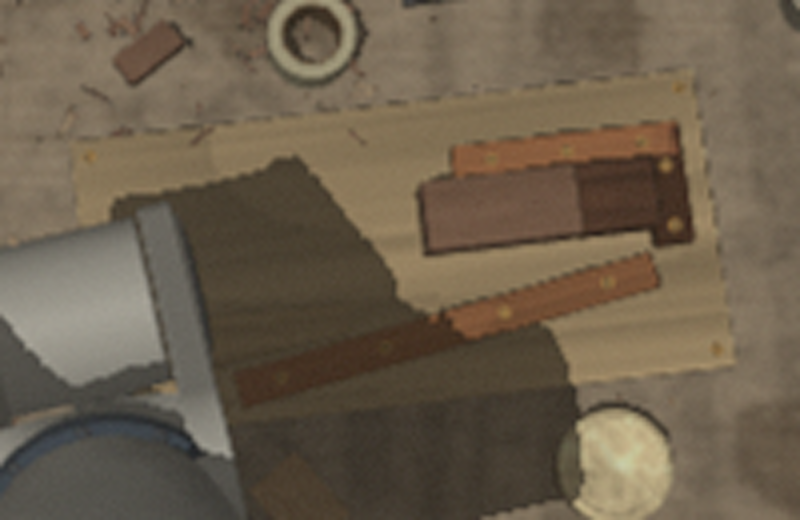

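Converted, -70 mm / 1000 = -0.07, -61 mm / 1000 = -0.061.

Emit:
creep_tool --deltas '[[[0,-0.008,0,0,0],[0,-0.016,0.001,0,0],[0,-0.025,0.002,0,0],[0,-0.034,0.003,0,0],[0,-0.043,0.004,0,0],[0,-0.052,0.005,0,0],[0,-0.061,0.006,0,0],[0,-0.07,0.007,0,0]]]'

```text
clock: 13.85
eef_pos: [481.7, 40.3, 90.9]
tool_rot: [-3.142, -0.0, 1.682]
ft_force: [-0.7, 0.1, 0.2]
grip_width: 0.0
finger_force: 0.3
```

```bash
python3 p.py
```

```text
local [-79.43177382 296.74983038] 90.85613385843955 yaw 0.11087365227167867 F [-0.70903783  0.15004503] 0.2133902808682225
```

Emit:
creep_tool --deltas '[[[0,-0.009,0.001,0,0],[0,-0.018,0.002,0,0],[0,-0.027,0.003,0,0],[0,-0.036,0.004,0,0],[0,-0.045,0.005,0,0],[0,-0.054,0.006,0,0],[0,-0.06,0.007,0,0],[0,-0.062,0.007,0,0]]]'

```text
clock: 14.85
eef_pos: [495.6, -20.3, 90.9]
tool_rot: [3.141, -0.0, 1.681]
ft_force: [0.1, 0.5, -1.0]
grip_width: 0.4
finger_force: 0.4
```

```bash
python3 p.py
```

Run:
```python
from h import *
t=env.read_camera("side");cv2.imwrite("pics/s5.png",cv2.resize(t["pixels"][230:370,230:390],None,fx=4,fy=4,interpolation=cv2.INTER_CUBIC))
```

```text
local [-72.49470268 234.97181183] 90.90122387163144 yaw 0.1105108267938486 F [0.12684788 0.49748919] -0.9510835690186407
```

View pics/s5.png

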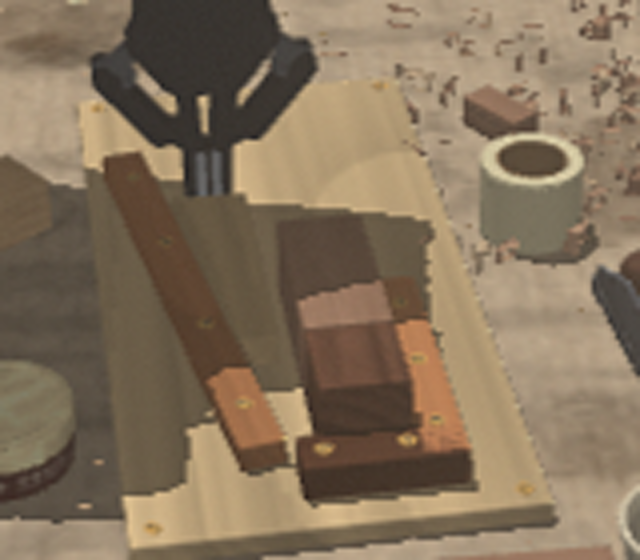

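Converted, -40 mm / 1000 = -0.04, -38 mm / 1000 = -0.038.

Emit:
creep_tool --deltas '[[[0,-0.007,0.001,0,0],[0,-0.014,0.002,0,0],[0,-0.021,0.003,0,0],[0,-0.028,0.004,0,0],[0,-0.034,0.005,0,0],[0,-0.038,0.005,0,0],[0,-0.04,0.006,0,0]]]'

```text
clock: 15.78
eef_pos: [505.5, -59.3, 90.8]
tool_rot: [-3.141, -0.0, 1.682]
ft_force: [-0.7, 1.9, 2.1]
grip_width: -0.0
finger_force: 0.3
```

```bash
python3 p.py
```

```text
local [-67.10781153 195.07191191] 90.80865855017747 yaw 0.11073079725619506 F [-0.50770233  1.92554313] 2.126404362778371
```

Emit:
creep_tool --deltas '[[[0,-0.002,0,0,0],[0,-0.004,0,0,0],[0,-0.005,0,0,0]]]'

```text
clock: 16.15
eef_pos: [506.3, -64.0, 90.9]
tool_rot: [3.142, 0.0, 1.682]
ft_force: [-0.2, 0.6, 0.5]
grip_width: 0.2
finger_force: 0.3
```

```bash
python3 p.py
```

```text
local [-66.78293715 190.27648847] 90.87060357201165 yaw 0.11104060302159846 F [-0.13856185  0.58581264] 0.4614936170148116
```

Converted, -4 mm / 1000 = -0.004, -3 mm / 1000 = -0.003.

Emit:
creep_tool --deltas '[[[0,-0.001,0,0,0],[0,-0.002,0,0,0],[0,-0.003,0,0,0],[0,-0.004,0,0,0]]]'

```text
clock: 16.65
eef_pos: [506.9, -67.8, 90.9]
tool_rot: [3.141, -0.0, 1.682]
ft_force: [2.1, 4.9, 0.7]
grip_width: 0.1
finger_force: 2.8
```

```bash
python3 p.py
```

```text
local [-66.66371359 186.47417724] 90.92124536560395 yaw 0.11077926851102582 F [2.61690038 4.65789547] 0.711918507678019
```

Emit:
creep_tool --deltas '[[[0,-0.001,0,0,0],[0,-0.002,0,0,0]]]'

```text
clock: 16.9
eef_pos: [507.0, -68.6, 90.9]
tool_rot: [3.142, -0.002, 1.68]
ft_force: [2.3, 19.8, 2.1]
grip_width: 0.1
finger_force: 9.7
```

```bash
python3 p.py
```

```text
local [-66.66758738 185.71554527] 90.91401192930132 yaw 0.10950114694922908 F [ 4.4851746  19.39866512] 2.142599455449309
```

Converted, -1 mm / 1000 = -0.001.

Emit:
creep_tool --deltas '[[[0,-0.001,0,0,0],[0,-0.001,0,0,0]]]'

```text
clock: 17.15
eef_pos: [507.0, -68.7, 90.9]
tool_rot: [3.142, -0.003, 1.68]
ft_force: [2.1, 21.9, 3.2]
grip_width: 0.3
finger_force: 10.8
```

```bash
python3 p.py
```

```text
local [-66.60334553 185.52151716] 90.94741085198265 yaw 0.10938283968928997 F [ 4.61227837 21.5269428 ] 3.2427422557344694
```

Emit:
creep_tool --deltas '[[[0,0.004,0,0,0],[0,0.015,0,0,0],[0,0.04,0,-0.02,0],[0,0.04,0,-0.08,0],[0,0.04,0,-0.14,0],[0,0,0,-0.19,0],[0,-0.04,0,-0.24,0],[0,-0.04,0,-0.26,0]]]'

```text
clock: 18.15
eef_pos: [512.2, -112.7, 354.0]
tool_rot: [3.138, 0.002, 1.679]
ft_force: [0.2, 0.5, -0.5]
grip_width: -0.1
finger_force: 0.0
```

Emit:
creep_tool --deltas '[[[0,-0.05,-0.01,-0.005,0],[0,-0.09,-0.02,-0.01,0],[0,-0.09,-0.02,-0.01,0]]]'

```text
clock: 18.52
eef_pos: [501.1, -204.3, 361.1]
tool_rot: [3.142, 0.001, 1.679]
ft_force: [0.9, 1.0, 0.4]
grip_width: 0.1
finger_force: 0.0
```

Run:
```python
from h import *
import pickle
c,s=wrist();pickle.dump(c,open("w6.pkl","wb"));print(s["eef_pos"])
A=cv2.resize(c["pixels"][40:330,270:440],None,fx=2,fy=2,interpolation=cv2.INTER_CUBIC)
cv2.imwrite("pics/w6.png",np.uint8(255*(A/255.)**.6))
```

```text
[ 501.13084548 -204.29292549  361.0830977 ]
```

View pics/w6.png

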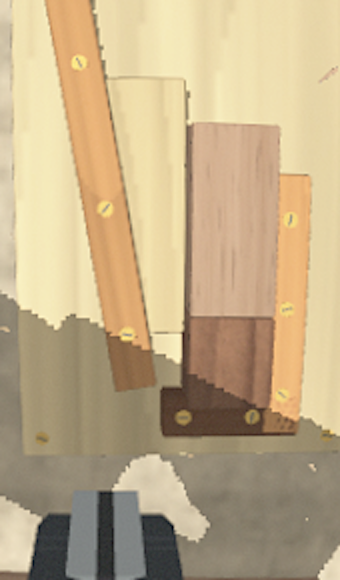

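The wrist view shows the wedge's straight edge, (184,80) to (182,332), lying along the block. The block is against the fence and stop, and the butt stands about 25 mm out. The wedge stayed tight after release, so I'm handing it in.

```bash
python3 -c "
from workcell import env
print(env.sign_off())"
```

```text
the job is handed in; nothing more can be done
None
```

The block is against the end stop and fence, and the wedge is jammed flush along it at about 21 N and stayed put when released; I handed the job in at about 18.5 s, though no verdict came back.

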